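Tip the spectacle-case tube out of its bin and feed it down the guide

TASK

Slide the open grey bin along its wooden stand until it sits square against the edge stop, then push it over the stop, without lifting it off the stand, so that it comes to lie on its side on the ramp and the black tube rolls out into the channel. Pick up the wooden push stick and use it, not your fingers, to push the tube along the channel into the guide until it is fully home against the end stop, then let go of the stick. Leave the empty bin lying on its side and do not disturb the other things on the table.

Things in the scene. Friction and masses are not known exactly. Their poses are not given: they have to be found in the camera images.
- stand: Fixed plywood tipping stand. Origin: on the table (height 0), below the far face of its edge stop, midway along it. x runs along the channel towards the guide's end stop (roughly away from the robot), y is the tipping direction, z up. In this frame, mm: platform top z=50, x -95 to 95, y -175 to -12; ramp from y=0, z=60 straight down to y=145, z=23, x -95 to 95.
- stop_edge (a point): Middle of the edge stop's far top edge, which is also the top of the ramp. The stop is a batten along the stand's x, 190 mm long, 12 mm thick (stand y -12 to 0), top at z=60, that is 10 mm above the platform. Same axes as the stand.
- channel_mid (a point): Point on the channel's floor and centre line, beside the stop's middle: stand x=0, y=168, z=4 mm. Channel runs along the stand's x from its open end at x=-130 to the guide at x=85; 46 mm wide between a low lip (y=145, top z=23) and an outer wall (inner face y=191, top z=60). Same axes as the stand.
- guide_home (a point): Where the tube's centre is when fully home: stand x=140, y=168, z=22 mm. The guide, stand x 85 to 195, is 42 mm wide (lead-in from x=55), its walls 52 to 60 mm high, crossed by two steel straps at z=56 to 59 (x=100 and 172), ended by the end stop's face at x=195, 55 mm past this point. Same axes as the stand.
- bin: Loose grey bin, open on top: 140 mm along its x, 80 along y, 105 high, 5 thick, 0.25 kg. Origin: centre of its underside; axes nearly the stand's, z up. Starts upright on the platform, 25-55 mm short of the stop; pushed high there it may topple. At the stop (origin at stand y=-52) push its wall near the top, rising with it in an arc about the stop; past about 55 deg it falls onto the ramp, turned 104 deg.
- tube_mid (a point): Centre of the loose black spectacle-case tube: a round closed cylinder 110 long, 36 in diameter, with a thin steel band, about 0.07 kg. Its x axis is the tube's length. It starts lying in the bin, lengthwise along the bin's x; it rolls freely.
- pusher_grip (a point): Grip point on the loose wooden push stick, standing on the table: a foot 110 mm long, 30 wide, 24 high with an upright post 22 x 22, top 125 above the underside. The point is on the post's axis, 100 above the underside. x points along the foot to its nose, 80 ahead of the post's axis (heel 30 behind); z up. 0.12 kg. The post may be gripped across either pair of faces.
- pusher_nose (a point): Centre of the push stick's nose face (front end of its foot), 12 above the foot's underside, 80 ahead of the post's axis; same axes as the grip point.
- drops: Bystander: small upright bottle, 40 diameter, 75 high; origin under its centre. Not to be disturbed.
- mug: Bystander: white mug, 80 diameter, 90 high; origin under its centre. Not to be disturbed.
- torch: Bystander: black and steel pocket torch lying on the table, 135 long, 32 high; origin under its middle. Not to be disturbed.
- hardcase: Bystander: closed spectacle case, 155 x 60 x 40 high; origin under its centre. Not to be disturbed.
- trial_frame: Bystander: steel trial spectacle frame standing on its rims, about 125 x 120 x 46 high; origin under its rims. Not to be disturbed.

How it is judged:
By the outcome, as a careful person would: the job done as asked, in the order asked, and still so for the second after the job is handed in, with the robot touching nothing.
It also fails if it takes over 64 s, if anything falls off the work surface, if the arm or the gripper's body presses on something with over 40 N, if the wrist force passes 120 N, or if a joint passes its speed limit or range.

ROBOT

A 7-joint arm with a two-finger parallel gripper is mounted at the origin on the work surface. World frame = base frame: x ahead of the robot, y to its left, z up, the work surface at z = 0. Lengths are in mm, angles in degrees, forces in N, time in s.
With the tool pointing down it reaches from about 425 to 875 mm from the base axis. Payload 4.7 kg.
Tool frame: the origin (TCP) lies at the very end of the fingers, on their centre line; the grasp point (between the pads) lies 19 mm behind it; z points along the fingers, y is the direction in which the jaws open and shut (so a half turn about z gives the same grasp; the last joint's range is limited). The gripper opens to 87 mm and grips with 3 to 60 N. Pads are 19 mm wide; open, the fingers measure 117 mm over their backs; the gripper's body (75 mm by 190 mm) begins 51 mm behind the grasp point.
Start: joints at [-76.026, 18.392, -4.016, 83.108, 1.295, 78.541, -3.26], TCP at [148.085, 632.927, 222.587] pointing down, gripper open.
Joint ranges: [-163.93, 163.93], [-17.29, 119.83], [-79.2, 71.16], [3.27, 140.29], [-89.18, 269.18], [5.43, 117.66], [-154.24, 154.24]. Speed limits (degrees/s): [147.25, 147.25, 180, 180, 180, 180, 180].

INTERFACE

Orientations are given as [roll, pitch, yaw] about the fixed x, y, z axes, in that order (R = Rz(yaw) Ry(pitch) Rx(roll)).
In Python, from cell import arm gives the robot as it stands.
- The arm moves only by the shell command python3 -m jog 'ROWS' [FORCE]. ROWS is JSON, a list of rows, each an object of numbers: "tx", "ty", "tz": the shift along the tool's x, y, z in m; "wx", "wy", "wz": the turn, a rotation vector about the tool's x, y, z in rad; "fingers": the opening in per cent of the stroke, from 0 (shut) to 100 (fully open). A call has 1 to 12 rows; each row is the pose to reach, as a shift and turn from the pose commanded when the call began, along the tool's axes at that moment; what a row does not reach only later rows make up. A row lasts 1/12 s, in which the tool goes at most 41.7 mm and 7.16 degrees, less where a joint would pass 70% of its speed; a pose out of reach is approached as far as the arm can. A call with a gripper value outside its range is refused whole. The fingers move at their own pace and stop on an object; FORCE is the grip in N (left out, the last holds). Time passes only in rows, so rows that repeat a pose let the fingers close. It gives the time, the measured TCP pose, the force and the opening at its end, in the units of the state.
- arm.sense(): the state, without advancing time (a new reading comes with each control period).
- arm.snapshot(name): name is "scene" or "top" or "wrist"; returns the picture (420x560x3 uint8, blue, green, red); there is no depth.
- arm.camera_model(name): a dict with "camera_matrix" (3x3 intrinsics, pixels), "R" (3x3) and "t" (3): a world point X has camera coordinates R X + t; the wrist camera has in their place "T_tool_cam" (4x4, takes a point from camera to tool coordinates, whose origin is the TCP and whose axes are the flange's). Camera axes: x right, y down, z forward; pixel columns grow to the right and rows downward; lengths in mm; the calibration is good to about 2 mm. A picture is of the moment at which its call begins: read the wrist's pose just before it. camera_model takes no time and is no camera call.
- arm.job_done(): hands the job in, once; it reports no verdict.
The state is a dict: "time": time; "qpos": joint angles; "joint_velocities": joint speeds; "joint_torque": joint torques, N m; "eef_pos": TCP position; "orientation": TCP orientation; "force": force on the tool from outside, world axes, zero at the start; "moment": the same for the moment, N m; "finger_gap": finger opening in mm.
Only numpy, scipy, OpenCV 4.12 (cv2) and the standard library are available. Lean on these libraries where they do the work, as an engineer would, in place of code of your own. Each camera call takes 0.05 s, during which the arm holds its last target. There are 200 camera calls.

## Working session

There is one attempt and no reset: what is moved stays moved. The work goes in short steps, Python scripts to look and compute and a shell command to move; the robot and the scene stay as the last step left them, time stands still between calls to the robot, and variables do not carry over. Pictures are saved under pics/ and viewed, on a budget of 10 in all, crops included, one or two more only if the job needs it, and the job is handed in when it is done.

```bash
ls; mkdir -p pics
python3 - <<'E'
from cell import arm
import cv2,numpy as np
s=arm.sense(); print({k:np.round(v,3).tolist() for k,v in s.items()})
a=arm.snapshot("scene");b=arm.snapshot("top")
cv2.imwrite("pics/scene0.png",a);cv2.imwrite("pics/top0.png",b)
for n in("scene","top","wrist"):
  print(n,{k:np.round(v,4).tolist() for k,v in arm.camera_model(n).items()})
cv2.imwrite("pics/top0b.png",cv2.resize(b,(800,600),interpolation=cv2.INTER_CUBIC))
cv2.imwrite("pics/scene0b.png",cv2.resize(a,(800,600),interpolation=cv2.INTER_CUBIC))
E
```

```text
pics
{'time': 0.0, 'qpos': [-76.024, 18.438, -4.018, 83.178, 1.294, 78.541, -3.261], 'joint_velocities': [0.03, -0.116, 0.042, 0.078, -0.085, 0.046, -0.12], 'joint_torque': [0.0, -49.129, -0.404, -31.253, -0.064, 0.044, 0.0], 'eef_pos': [147.962, 632.337, 221.441], 'orientation': [-179.888, 0.004, 166.835], 'force': [-0.421, 0.961, 0.289], 'moment': [-0.056, -0.013, -0.026], 'finger_gap': 86.871}
scene {'camera_matrix': [[452.8913, 0.0, 279.0626], [0.0, 452.8913, 206.4558], [0.0, 0.0, 1.0]], 'R': [[0.7304, 0.683, -0.0071], [0.4246, -0.4622, -0.7785], [-0.535, 0.5656, -0.6276]], 't': [-404.3744, -164.5276, 1683.1743]}
top {'camera_matrix': [[542.7169, 0.0, 278.0879], [0.0, 542.7169, 209.1285], [0.0, 0.0, 1.0]], 'R': [[-0.0062, -1.0, 0.0021], [-0.9811, 0.0057, -0.1935], [0.1934, -0.0033, -0.9811]], 't': [12.3337, 595.0428, 1674.2202]}
wrist {'camera_matrix': [[318.5574, 0.0, 278.3199], [0.0, 318.5574, 210.3047], [0.0, 0.0, 1.0]], 'T_tool_cam': [[-0.0007, -0.9707, -0.2404, 66.3464], [1.0, -0.0007, -0.0001, 0.7143], [-0.0001, -0.2404, 0.9707, -161.4832], [0.0, 0.0, 0.0, 1.0]]}
```

View pics/top0b.png

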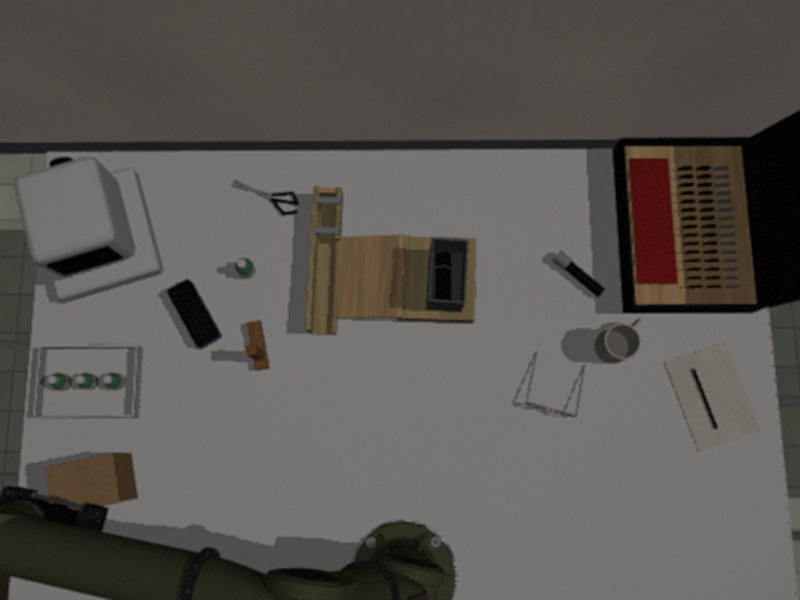

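View pics/scene0b.png

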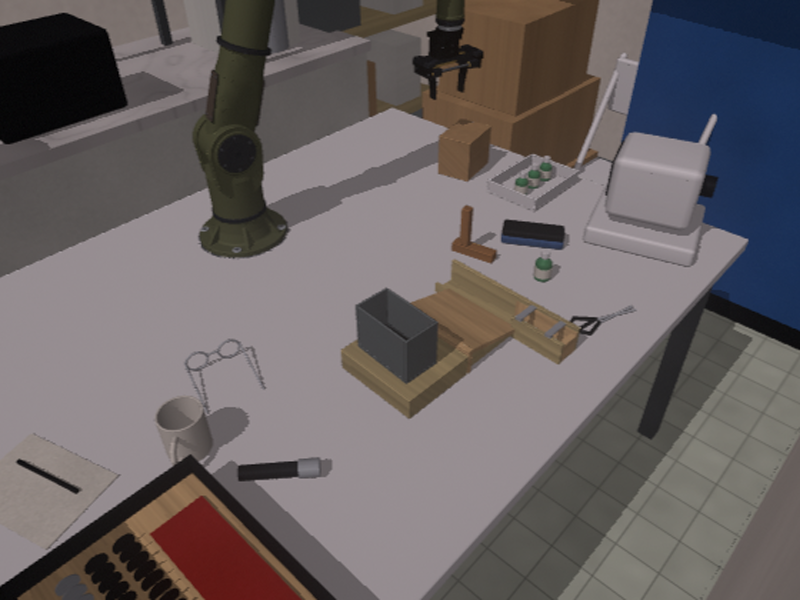

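The top view shows the stand at about (390,260), with the bin near (447,274), the channel on the left and the guide pointing away. The stick is near (257,345) with its nose pointing away from the robot. Next I'll move the wrist camera above the stand for an accurate fit.

```bash
python3 -m jog '[{"tx":-0.504,"ty":-0.388,"tz":-0.208,"wz":1.34},{"tx":-0.504,"ty":-0.388,"tz":-0.208,"wz":1.34},{"tx":-0.504,"ty":-0.388,"tz":-0.208,"wz":1.34},{"tx":-0.504,"ty":-0.388,"tz":-0.208,"wz":1.34},{"tx":-0.504,"ty":-0.388,"tz":-0.208,"wz":1.34},{"tx":-0.504,"ty":-0.388,"tz":-0.208,"wz":1.34},{"tx":-0.504,"ty":-0.388,"tz":-0.208,"wz":1.34},{"tx":-0.504,"ty":-0.388,"tz":-0.208,"wz":1.34},{"tx":-0.504,"ty":-0.388,"tz":-0.208,"wz":1.34},{"tx":-0.504,"ty":-0.388,"tz":-0.208,"wz":1.34},{"tx":-0.504,"ty":-0.388,"tz":-0.208,"wz":1.34},{"tx":-0.504,"ty":-0.388,"tz":-0.208,"wz":1.34}]'
```

```text
schema error: expected keys tx, ty, tz, wx, wy, wz, fingers
```

```bash
python3 -m jog '[{"tx":-0.504,"ty":-0.388,"tz":-0.208,"wx":0,"wy":0,"wz":1.34,"fingers":100},{"tx":-0.504,"ty":-0.388,"tz":-0.208,"wx":0,"wy":0,"wz":1.34,"fingers":100},{"tx":-0.504,"ty":-0.388,"tz":-0.208,"wx":0,"wy":0,"wz":1.34,"fingers":100},{"tx":-0.504,"ty":-0.388,"tz":-0.208,"wx":0,"wy":0,"wz":1.34,"fingers":100},{"tx":-0.504,"ty":-0.388,"tz":-0.208,"wx":0,"wy":0,"wz":1.34,"fingers":100},{"tx":-0.504,"ty":-0.388,"tz":-0.208,"wx":0,"wy":0,"wz":1.34,"fingers":100},{"tx":-0.504,"ty":-0.388,"tz":-0.208,"wx":0,"wy":0,"wz":1.34,"fingers":100},{"tx":-0.504,"ty":-0.388,"tz":-0.208,"wx":0,"wy":0,"wz":1.34,"fingers":100},{"tx":-0.504,"ty":-0.388,"tz":-0.208,"wx":0,"wy":0,"wz":1.34,"fingers":100},{"tx":-0.504,"ty":-0.388,"tz":-0.208,"wx":0,"wy":0,"wz":1.34,"fingers":100},{"tx":-0.504,"ty":-0.388,"tz":-0.208,"wx":0,"wy":0,"wz":1.34,"fingers":100},{"tx":-0.504,"ty":-0.388,"tz":-0.208,"wx":0,"wy":0,"wz":1.34,"fingers":100}]'
```

```text
time: 1.1
eef_pos: [449.4, 263.0, 378.5]
orientation: [-180.0, -0.0, 89.8]
force: [0.9, 1.1, 0.2]
finger_gap: 86.8
```

```bash
python3 -m jog '[{"tx":-0.123,"ty":0.1,"tz":-0.05,"wx":0,"wy":0,"wz":0,"fingers":100},{"tx":-0.123,"ty":0.1,"tz":-0.05,"wx":0,"wy":0,"wz":0,"fingers":100},{"tx":-0.123,"ty":0.1,"tz":-0.05,"wx":0,"wy":0,"wz":0,"fingers":100},{"tx":-0.123,"ty":0.1,"tz":-0.05,"wx":0,"wy":0,"wz":0,"fingers":100},{"tx":-0.123,"ty":0.1,"tz":-0.05,"wx":0,"wy":0,"wz":0,"fingers":100},{"tx":-0.123,"ty":0.1,"tz":-0.05,"wx":0,"wy":0,"wz":0,"fingers":100},{"tx":-0.123,"ty":0.1,"tz":-0.05,"wx":0,"wy":0,"wz":0,"fingers":100}]'
cat > h.py <<'E'
from cell import arm
import cv2,numpy as np
from scipy.spatial.transform import Rotation as R
def model(n,s=None):
    """-> K, R, t with Xcam = R X + t"""
    m=arm.camera_model(n); K=np.array(m["camera_matrix"])
    if "R" in m: return K,np.array(m["R"]),np.array(m["t"])
    T=np.eye(4);T[:3,:3]=R.from_euler("xyz",s["orientation"],degrees=True).as_matrix();T[:3,3]=s["eef_pos"]
    W=np.linalg.inv(T@np.array(m["T_tool_cam"])); return K,W[:3,:3],W[:3,3]
def proj(M,X):
    K,r,t=M; c=(np.atleast_2d(X)@r.T+t)@K.T; return c[:,:2]/c[:,2:]
def ray(M,uv,z):
    """world point at height z on the pixel's ray"""
    K,r,t=M; d=r.T@np.linalg.solve(K,[*uv,1]); o=-r.T@t; return o+d*(z-o[2])/d[2]
def placed(p,X):
    """p=x,y,yaw(deg) ; X local points mm"""
    X=np.atleast_2d(X).astype(float); return R.from_euler("z",p[2],degrees=True).apply(X)+[p[0],p[1],0]
E
python3 - <<'E'
from h import *
import json
s=arm.sense(); w=arm.snapshot("wrist"); cv2.imwrite("pics/w1.png",w)
json.dump({k:np.array(s[k]).tolist() for k in("eef_pos","orientation")},open("w1.json","w"))
cv2.imwrite("pics/w1b.png",cv2.resize(w,(800,600),interpolation=cv2.INTER_CUBIC)); print(s["eef_pos"],s["orientation"],s["time"])
E
```

```text
time: 1.68
eef_pos: [548.5, 142.5, 427.3]
orientation: [-179.9, -0.0, 90.1]
force: [-0.3, 0.1, -0.1]
finger_gap: 87.3
[548.52148948 142.48673424 427.2950366 ] [-1.79924423e+02 -1.61183959e-02  9.00665861e+01] 1.6833
```

View pics/w1b.png

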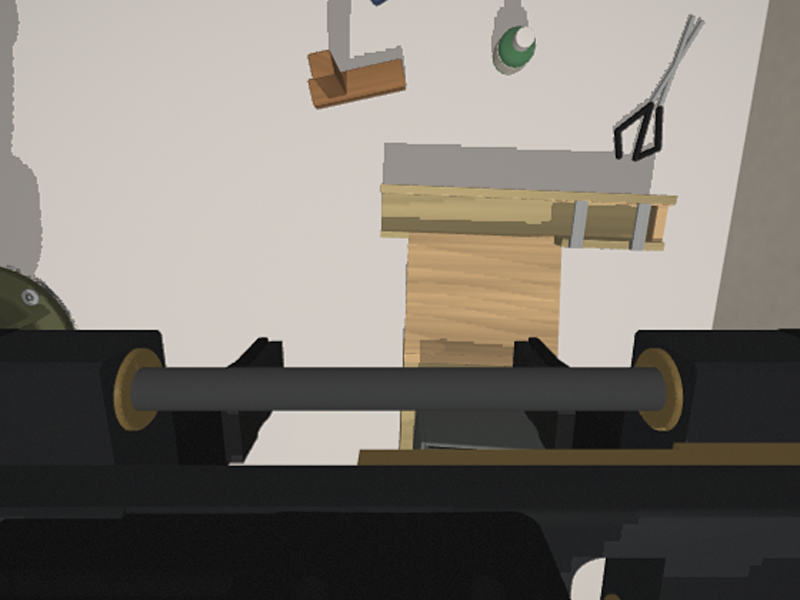

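The wrist view shows the channel's left end at (381,190–236), the foot of the ramp at (408,236)–(561,237), the straps at columns 579 and 640, and the stick's foot running from (316,105) to (406,88). I'll fit the poses from these.

Run:
```python
from h import *
import json
from scipy.optimize import least_squares
s=json.load(open("w1.json")); M=model("wrist",s); k=560/800
L=np.array([[-95,145,23],[95,145,23],[100,168,59],[172,168,59],[-130,191,60]]);U=np.array([[408,236],[561,237],[579,224],[640,226],[381,193]])*k
r=least_squares(lambda p:(proj(M,placed(p,L))-U).ravel(),[550,0,0]); print("stand",r.x.round(2),"res px",r.fun.reshape(-1,2).round(1).tolist())
T=model("top");S=model("scene");p=r.x
Lt=[[95,-175,50],[-95,-175,50],[-95,0,60],[95,0,60],[-130,191,60],[195,168,52]]
print("top pred disp",(proj(T,placed(p,Lt))/k).round(0).tolist()); print("scene pred",(proj(S,placed(p,Lt))/k).round(0).tolist())
for uv in [(429,238),(468,239),(464,311),(427,308)]:
  w=ray(T,np.array(uv)*k,155); print("bin rim world",w.round(1),"stand",R.from_euler("z",-p[2],degrees=True).apply(w-[p[0],p[1],0]).round(1))
for uv,z in [((316,108),0),((406,88),0),((404,58),24),((308,53),125),((330,50),125),((345,95),24)]: print(uv,z,ray(M,np.array(uv)*k,z).round(1))
# one labelled composite: top crop, scene crop
t=cv2.imread("pics/top0.png");c=cv2.imread("pics/scene0.png")
a=cv2.resize(t[150:240,200:340],None,fx=5.6,fy=5.6,interpolation=cv2.INTER_CUBIC)[:, :]
b=cv2.resize(cv2.imread("pics/w1.png")[25:85,200:300],None,fx=5,fy=5,interpolation=cv2.INTER_CUBIC)
d=cv2.resize(c[190:300,225:345],None,fx=2.5,fy=2.5,interpolation=cv2.INTER_CUBIC)
print(a.shape,b.shape,d.shape)
o=np.zeros((600,800,3),np.uint8); a=cv2.resize(t[160:230,290:340],None,fx=6,fy=6,interpolation=cv2.INTER_CUBIC)
o[:300,:500]=b;o[300:575,:300]=d;o[:420,500:800]=a
cv2.imwrite("pics/comp1.png",o)
```

```text
stand [649.17   5.43  -2.22] res px [[0.0, -1.8], [0.2, 1.8], [-0.0, -0.6], [0.9, -0.3], [-1.0, 1.1]]
top pred disp [[477.0, 238.0], [476.0, 320.0], [397.0, 317.0], [400.0, 234.0], [310.0, 329.0], [328.0, 191.0]]
scene pred [[407.0, 401.0], [338.0, 349.0], [402.0, 304.0], [471.0, 349.0], [450.0, 260.0], [564.0, 335.0]]
bin rim world [708.1 -59.6 155. ] stand [ 61.4 -62.7 155. ]
bin rim world [ 705.5 -143.1  155. ] stand [  62.  -146.2  155. ]
bin rim world [ 549.  -130.9  155. ] stand [ -94.8 -140.1  155. ]
bin rim world [555.8 -53.3 155. ] stand [-91.  -62.3 155. ]
(316, 108) 0 [448.4 302.2   0. ]
(406, 88) 0 [556.9 324.5   0. ]
(404, 58) 24 [554.1 351.1  24. ]
(308, 53) 125 [464.1 329.8 125. ]
(330, 50) 125 [484.6 332.3 125. ]
(345, 95) 24 [486.4 312.3  24. ]
(504, 784, 3) (300, 500, 3) (275, 300, 3)
```

View pics/comp1.png

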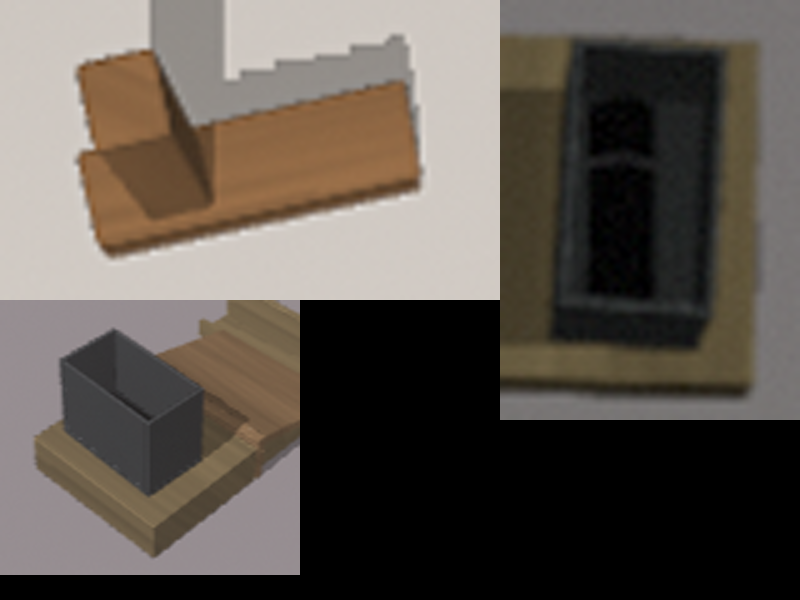

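Run:
```python
from h import *
import json
from scipy.optimize import least_squares
s=json.load(open("w1.json")); W=model("wrist",s); T=model("top"); k=.7
def fit(p0,*sets): 
    f=lambda p:np.concatenate([(proj(M,placed(p,L))-U).ravel() for M,L,U in sets])
    r=least_squares(f,p0,loss="soft_l1"); print(r.x.round(2),f(r.x).reshape(-1,2).round(1).tolist()); return r.x
c=lambda U,sc,o:(np.array(U)+.5)/sc-.5+o
tc=lambda U:c(np.array(U)-[500,0],6,[290,160]); wc=lambda U:c(U,5,[200,25])
st=fit([650,5,-2],(W,[[-95,145,23],[95,145,23],[100,168,59],[172,168,59],[-130,191,60]],np.array([[408,236],[561,237],[579,224],[640,226],[381,193]])*k),
 (T,[[-95,-175,50],[95,-175,50]],tc([[748,383],[758,40]])))
bn=fit([630,-95,-2],(T,[[70,40,155],[70,-40,155],[-70,-40,155],[-70,40,155],[-70,40,50],[-70,-40,50]],tc([[575,45],[722,52],[708,312],[560,300],[551,340],[697,347]])))
sk=fit([480,320,12],(W,[[-11,11,125],[11,11,125],[11,-11,125],[-11,-11,125],[80,15,24],[80,-15,24],[-30,-15,24]],wc([[78,67],[152,50],[170,133],[95,150],[402,82],[418,180],[105,243]])))
i=lambda w:R.from_euler("z",-st[2],degrees=True).apply([w[0]-st[0],w[1]-st[1],0]).round(1)
print("bin in stand",i(bn),bn[2]-st[2]); print("stand pts: pre-push",placed(st,[[i(bn)[0],-160,0],[i(bn)[0],-52,0],[-160,168,0],[5,168,0]]).round(1).tolist())
json.dump({"stand":st.tolist(),"bin":bn.tolist(),"stick":sk.tolist()},open("fit.json","w"))
```

```text
[649.17   5.97  -2.27] [[0.1, -2.2], [0.2, 1.5], [0.1, -0.9], [1.0, -0.5], [-0.9, 0.7], [1.8, 0.6], [0.9, 0.3]]
[639.34 -98.15  -3.94] [[-0.7, -1.7], [0.9, -1.3], [1.2, 0.3], [-0.7, 0.6], [-0.5, 0.3], [0.1, 0.6]]
[475.12 320.83  10.99] [[-1.0, -0.7], [0.4, -0.8], [0.5, 0.5], [-0.5, 0.5], [0.7, -0.2], [1.0, -0.0], [-1.8, 1.1]]
bin in stand [  -5.7 -104.4    0. ] -1.6715618211036474
stand pts: pre-push [[637.1, -153.7, 0.0], [641.4, -45.8, 0.0], [496.0, 180.2, 0.0], [660.8, 173.6, 0.0]]
```

```bash
python3 -m jog '[{"tx":-0.308,"ty":0.088,"tz":0.227,"wx":0,"wy":0,"wz":0.04,"fingers":100},{"tx":-0.308,"ty":0.088,"tz":0.227,"wx":0,"wy":0,"wz":0.04,"fingers":100},{"tx":-0.308,"ty":0.088,"tz":0.227,"wx":0,"wy":0,"wz":0.04,"fingers":100},{"tx":-0.308,"ty":0.088,"tz":0.227,"wx":0,"wy":0,"wz":0.04,"fingers":100},{"tx":-0.308,"ty":0.088,"tz":0.227,"wx":0,"wy":0,"wz":0.04,"fingers":100},{"tx":-0.308,"ty":0.088,"tz":0.227,"wx":0,"wy":0,"wz":0.04,"fingers":100},{"tx":-0.308,"ty":0.088,"tz":0.227,"wx":0,"wy":0,"wz":0.04,"fingers":100},{"tx":-0.308,"ty":0.088,"tz":0.227,"wx":0,"wy":0,"wz":0.04,"fingers":100},{"tx":-0.308,"ty":0.088,"tz":0.227,"wx":0,"wy":0,"wz":0.04,"fingers":100},{"tx":-0.308,"ty":0.088,"tz":0.227,"wx":0,"wy":0,"wz":0.04,"fingers":100},{"tx":-0.308,"ty":0.088,"tz":0.227,"wx":0,"wy":0,"wz":0.04,"fingers":100},{"tx":-0.308,"ty":0.088,"tz":0.227,"wx":0,"wy":0,"wz":0.04,"fingers":100}]'
```

```text
time: 2.73
eef_pos: [636.6, -164.4, 199.5]
orientation: [-179.8, -0.1, 87.8]
force: [0.2, 0.8, 0.6]
finger_gap: 87.6
```

```bash
python3 -m jog '[{"tx":0,"ty":0,"tz":0.04,"wx":0,"wy":0,"wz":0,"fingers":100},{"tx":0,"ty":0,"tz":0.075,"wx":0,"wy":0,"wz":0,"fingers":100},{"tx":0,"ty":0,"tz":0.1,"wx":0,"wy":0,"wz":0,"fingers":100},{"tx":0,"ty":0,"tz":0.102,"wx":0,"wy":0,"wz":0,"fingers":100},{"tx":0,"ty":0,"tz":0.102,"wx":0,"wy":0,"wz":0,"fingers":100}]'
python3 - <<'E'
from h import *
s=arm.sense();print(s["eef_pos"],s["force"])
a=arm.snapshot("top")[140:240,180:360];b=arm.snapshot("scene")[180:310,220:400]
o=np.zeros((600,800,3),np.uint8);o[:300,:540]=cv2.resize(a,None,fx=3,fy=3,interpolation=2);o[300:300+260,:360]=cv2.resize(b,None,fx=2,fy=2,interpolation=2)
cv2.imwrite("pics/c2.png",o)
E
```

```text
time: 3.15
eef_pos: [637.1, -162.6, 98.6]
orientation: [-179.9, -0.1, 88.0]
force: [0.1, -0.3, -0.1]
finger_gap: 87.2
[ 637.11297208 -162.55159097   98.62913705] [ 0.07753434 -0.29689339 -0.12690007]
```

View pics/c2.png

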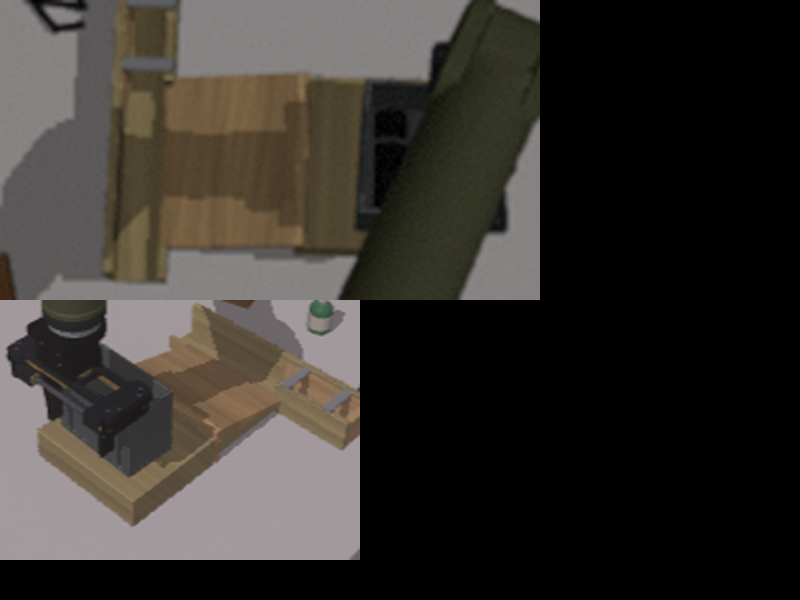

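The fingers are down behind the bin without touching it. I'll slide it slowly from here.

```bash
python3 -m jog '[{"tx":0.008,"ty":0,"tz":0,"wx":0,"wy":0,"wz":0,"fingers":100},{"tx":0.014,"ty":0,"tz":0,"wx":0,"wy":0,"wz":0,"fingers":100},{"tx":0.019,"ty":0,"tz":0,"wx":0,"wy":0,"wz":0,"fingers":100},{"tx":0.024,"ty":0,"tz":0,"wx":0,"wy":0,"wz":0,"fingers":100},{"tx":0.029,"ty":0,"tz":0,"wx":0,"wy":0,"wz":0,"fingers":100},{"tx":0.034,"ty":0,"tz":0,"wx":0,"wy":0,"wz":0,"fingers":100},{"tx":0.039,"ty":0,"tz":0,"wx":0,"wy":0,"wz":0,"fingers":100},{"tx":0.044,"ty":0,"tz":0,"wx":0,"wy":0,"wz":0,"fingers":100},{"tx":0.049,"ty":0,"tz":0,"wx":0,"wy":0,"wz":0,"fingers":100},{"tx":0.053,"ty":0,"tz":0,"wx":0,"wy":0,"wz":0,"fingers":100},{"tx":0.057,"ty":0,"tz":0,"wx":0,"wy":0,"wz":0,"fingers":100},{"tx":0.058,"ty":0,"tz":0,"wx":0,"wy":0,"wz":0,"fingers":100}]'
python3 - <<'E'
from h import *
import json
st=json.load(open("fit.json"))["stand"];e=np.array(arm.sense()["eef_pos"]);print(R.from_euler("z",-st[2],degrees=True).apply(e-[st[0],st[1],0]).round(1))
E
```

```text
time: 4.25
eef_pos: [639.4, -106.7, 98.8]
orientation: [-180.0, -0.0, 87.8]
force: [0.8, -2.3, 1.7]
finger_gap: 87.4
[  -5.2 -113.    98.8]
```

```bash
python3 -m jog '[{"tx":0.003,"ty":0,"tz":0,"wx":0,"wy":0,"wz":0,"fingers":100},{"tx":0.006,"ty":0,"tz":0,"wx":0,"wy":0,"wz":0,"fingers":100},{"tx":0.008,"ty":0,"tz":0,"wx":0,"wy":0,"wz":0,"fingers":100},{"tx":0.010,"ty":0,"tz":0,"wx":0,"wy":0,"wz":0,"fingers":100}]'; python3 -m jog '[{"tx":0.001,"ty":0,"tz":0,"wx":0,"wy":0,"wz":0,"fingers":100},{"tx":0.002,"ty":0,"tz":0,"wx":0,"wy":0,"wz":0,"fingers":100}]'; python3 -m jog '[{"tx":0.001,"ty":0,"tz":0,"wx":0,"wy":0,"wz":0,"fingers":100},{"tx":0.002,"ty":0,"tz":0,"wx":0,"wy":0,"wz":0,"fingers":100}]'
python3 - <<'E'
from h import *
s=arm.sense();print(s["eef_pos"],s["force"])
a=arm.snapshot("top")[140:240,180:360];b=arm.snapshot("scene")[180:310,220:400];c=arm.snapshot("wrist")
o=np.zeros((600,800,3),np.uint8);o[:300,:540]=cv2.resize(a,None,fx=3,fy=3,interpolation=2);o[300:300+260,:360]=cv2.resize(b,None,fx=2,fy=2,interpolation=2)
o[300:600,380:780]=cv2.resize(c,(400,300),interpolation=3)
cv2.imwrite("pics/c3.png",o)
E
```

```text
time: 4.58
eef_pos: [639.7, -97.6, 98.8]
orientation: [-180.0, -0.0, 87.8]
force: [-0.1, -2.8, 0.6]
finger_gap: 87.1
time: 4.75
eef_pos: [639.8, -95.7, 98.8]
orientation: [-180.0, -0.0, 87.8]
force: [-1.2, -1.9, 0.3]
finger_gap: 86.9
time: 4.92
eef_pos: [639.8, -95.4, 99.1]
orientation: [180.0, 0.1, 87.8]
force: [-0.1, -5.3, 2.1]
finger_gap: 87.0
[639.82807112 -95.39723999  99.1436797 ] [-0.12209686 -5.31647505  2.07840285]
```

View pics/c3.png

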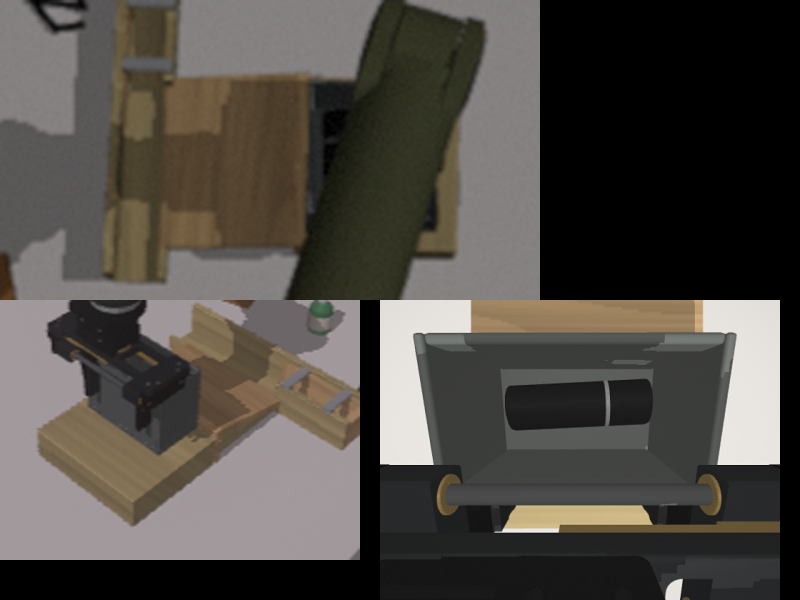

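The bin is against the stop: the TCP stalled at stand y ≈ -101.6 (expected -101.5), the force rose, and the rim looks parallel to the stop. I'll back off, raise the fingers and approach the wall near its top.

```bash
python3 -m jog '[{"tx":-0.006,"ty":0,"tz":0,"wx":0,"wy":0,"wz":0,"fingers":100},{"tx":-0.015,"ty":0,"tz":0,"wx":0,"wy":0,"wz":0,"fingers":100},{"tx":-0.015,"ty":0,"tz":-0.018,"wx":0,"wy":0,"wz":0,"fingers":100},{"tx":-0.015,"ty":0,"tz":-0.036,"wx":0,"wy":0,"wz":0,"fingers":100},{"tx":-0.011,"ty":0,"tz":-0.036,"wx":0,"wy":0,"wz":0,"fingers":100},{"tx":-0.006,"ty":0,"tz":-0.036,"wx":0,"wy":0,"wz":0,"fingers":100},{"tx":-0.004,"ty":0,"tz":-0.036,"wx":0,"wy":0,"wz":0,"fingers":100},{"tx":-0.003,"ty":0,"tz":-0.036,"wx":0,"wy":0,"wz":0,"fingers":100}]'
```

```text
time: 5.73
eef_pos: [639.4, -95.6, 133.8]
orientation: [-179.9, -0.0, 87.8]
force: [-0.0, 0.3, -0.3]
finger_gap: 87.2
```

```bash
python3 -m jog '[{"tx":0.007,"ty":0,"tz":-0.0067,"wx":0,"wy":0,"wz":0,"fingers":100},{"tx":0.0142,"ty":0,"tz":-0.0126,"wx":0,"wy":0,"wz":0,"fingers":100},{"tx":0.0222,"ty":0,"tz":-0.0178,"wx":0,"wy":0,"wz":0,"fingers":100},{"tx":0.0303,"ty":0,"tz":-0.0223,"wx":0,"wy":0,"wz":0,"fingers":100},{"tx":0.0388,"ty":0,"tz":-0.0258,"wx":0,"wy":0,"wz":0,"fingers":100},{"tx":0.0474,"ty":0,"tz":-0.0286,"wx":0,"wy":0,"wz":0,"fingers":100},{"tx":0.0561,"ty":0,"tz":-0.0304,"wx":0,"wy":0,"wz":0,"fingers":100}]'
python3 - <<'E'
from h import *
a=arm.snapshot("top")[140:240,180:360];b=arm.snapshot("scene")[170:310,220:400];c=arm.snapshot("wrist")
o=np.zeros((600,800,3),np.uint8);o[:300,:540]=cv2.resize(a,None,fx=3,fy=3,interpolation=2);o[300:580,:360]=cv2.resize(b,None,fx=2,fy=2,interpolation=2)
o[300:600,380:780]=cv2.resize(c,(400,300),interpolation=3)
cv2.imwrite("pics/c4.png",o)
E
```

```text
time: 6.32
eef_pos: [642.4, -39.7, 166.2]
orientation: [179.9, -0.0, 87.8]
force: [-0.8, -1.3, 1.4]
finger_gap: 87.1
```

View pics/c4.png

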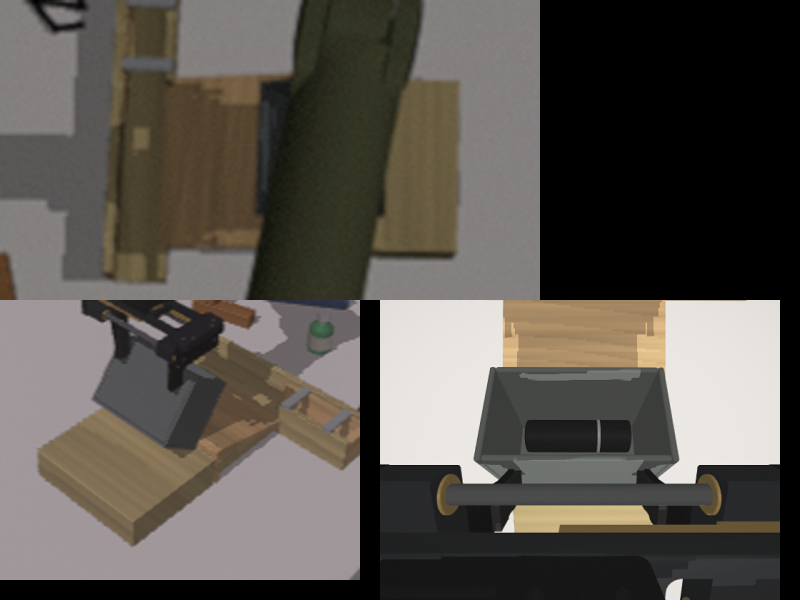

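```bash
python3 -m jog '[{"tx":0.009,"ty":0,"tz":-0.001,"wx":0,"wy":0,"wz":0,"fingers":100},{"tx":0.0175,"ty":0,"tz":-0.001,"wx":0,"wy":0,"wz":0,"fingers":100},{"tx":0.0255,"ty":0,"tz":-0.0005,"wx":0,"wy":0,"wz":0,"fingers":100},{"tx":0.033,"ty":0,"tz":0.001,"wx":0,"wy":0,"wz":0,"fingers":100},{"tx":0.040,"ty":0,"tz":0.0035,"wx":0,"wy":0,"wz":0,"fingers":100},{"tx":0.046,"ty":0,"tz":0.007,"wx":0,"wy":0,"wz":0,"fingers":100},{"tx":0.05,"ty":0,"tz":0.01,"wx":0,"wy":0,"wz":0,"fingers":100},{"tx":0.05,"ty":0,"tz":0.01,"wx":0,"wy":0,"wz":0,"fingers":100},{"tx":0.045,"ty":0,"tz":-0.02,"wx":0,"wy":0,"wz":0,"fingers":100},{"tx":0.045,"ty":0,"tz":-0.06,"wx":0,"wy":0,"wz":0,"fingers":100}]'
python3 - <<'E'
from h import *
a=arm.snapshot("top")[140:240,180:360];b=arm.snapshot("scene")[170:310,220:400];s=arm.sense();c=arm.snapshot("wrist")
o=np.zeros((600,800,3),np.uint8);o[:300,:540]=cv2.resize(a,None,fx=3,fy=3,interpolation=2);o[300:580,:360]=cv2.resize(b,None,fx=2,fy=2,interpolation=2)
o[300:600,380:780]=cv2.resize(c,(400,300),interpolation=3)
cv2.imwrite("pics/c5.png",o)
E
```

```text
time: 7.3
eef_pos: [640.6, 2.9, 221.4]
orientation: [-179.5, 0.2, 87.7]
force: [1.4, -0.7, 0.7]
finger_gap: 87.1
```

View pics/c5.png

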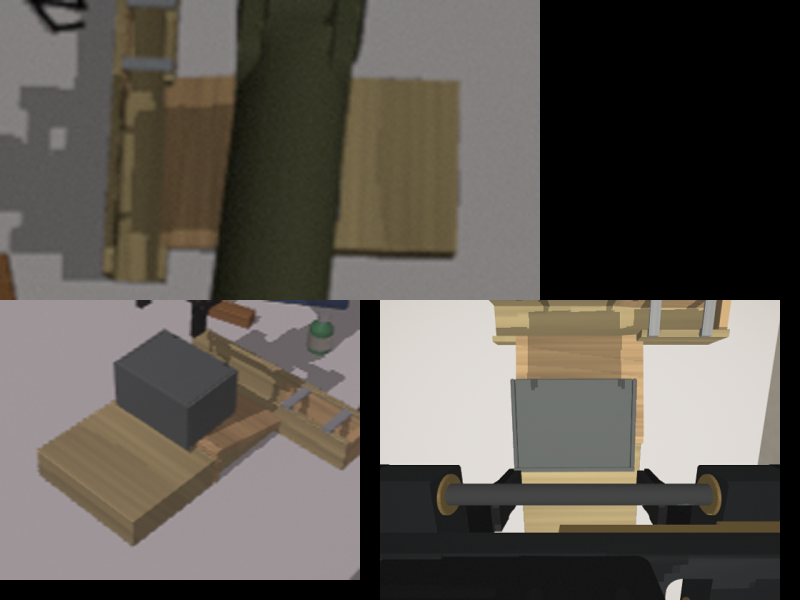

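The bin is lying on its side on the ramp, and the tube isn't visible yet. I'll move to a viewpoint that covers both the stick and the channel.

```bash
python3 -m jog '[{"tx":0.21,"ty":-0.173,"tz":-0.039,"wx":0,"wy":0,"wz":-0.232,"fingers":100},{"tx":0.21,"ty":-0.173,"tz":-0.039,"wx":0,"wy":0,"wz":-0.232,"fingers":100},{"tx":0.21,"ty":-0.173,"tz":-0.039,"wx":0,"wy":0,"wz":-0.232,"fingers":100},{"tx":0.21,"ty":-0.173,"tz":-0.039,"wx":0,"wy":0,"wz":-0.232,"fingers":100},{"tx":0.21,"ty":-0.173,"tz":-0.039,"wx":0,"wy":0,"wz":-0.232,"fingers":100},{"tx":0.21,"ty":-0.173,"tz":-0.039,"wx":0,"wy":0,"wz":-0.232,"fingers":100},{"tx":0.21,"ty":-0.173,"tz":-0.039,"wx":0,"wy":0,"wz":-0.232,"fingers":100},{"tx":0.21,"ty":-0.173,"tz":-0.039,"wx":0,"wy":0,"wz":-0.232,"fingers":100},{"tx":0.21,"ty":-0.173,"tz":-0.039,"wx":0,"wy":0,"wz":-0.232,"fingers":100},{"tx":0.21,"ty":-0.173,"tz":-0.039,"wx":0,"wy":0,"wz":-0.232,"fingers":100}]'
python3 - <<'E'
from h import *
import json
s=arm.sense();c=arm.snapshot("wrist");b=arm.snapshot("scene")[170:270,270:410];M=model("wrist",s);st=json.load(open("fit.json"))
json.dump({k:np.array(s[k]).tolist() for k in("eef_pos","orientation")},open("w2.json","w"));print(s["eef_pos"],s["orientation"])
for n,L in (("stick",[[-11,11,125],[11,11,125],[11,-11,125],[-11,-11,125],[80,15,24],[80,-15,24],[-30,-15,24]]),("stand",[[-130,191,60],[85,191,60],[-95,145,23],[95,145,23]])):
  for u in proj(M,placed(st[n],L)): cv2.circle(c,tuple(int(round(v*8)) for v in u),8,(0,0,255),-1,shift=3)
c=cv2.resize(c,(800,600),interpolation=2); c[390:590,260:540]=cv2.resize(b,None,fx=2,fy=2,interpolation=2)
cv2.imwrite("pics/w2.png",c)
E
```

```text
time: 8.28
eef_pos: [479.2, 219.3, 263.4]
orientation: [-179.9, 0.1, 101.0]
force: [0.9, -0.9, 0.5]
finger_gap: 86.9
[479.21152922 219.34424099 263.36651651] [-1.79935234e+02  7.94861834e-02  1.00999812e+02]
```

View pics/w2.png

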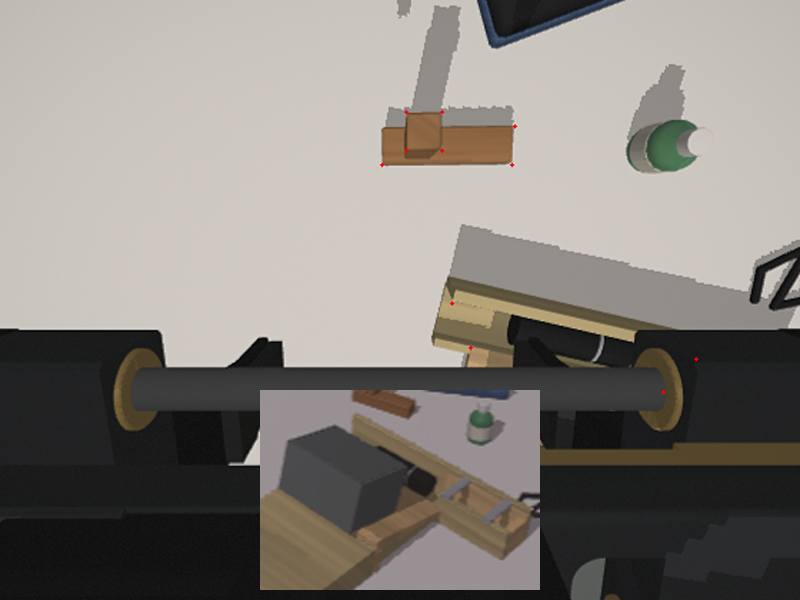

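The tube has rolled out into the channel, with its near end at about (512,325), and the stick fit lines up. The outer wall reads slightly off, so I'll zoom in on the channel mouth before using it.

Run:
```python
from h import *
c=arm.snapshot("wrist")[185:265,290:450]
cv2.imwrite("pics/z1.png",cv2.resize(c,None,fx=5,fy=5,interpolation=cv2.INTER_CUBIC))
```

```text
(no output)
```

View pics/z1.png

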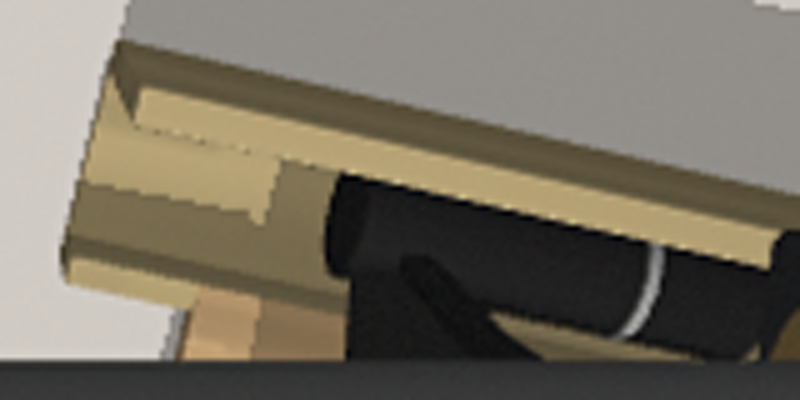

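Run:
```python
from h import *
import json
from scipy.optimize import least_squares
s=json.load(open("w2.json")); M=model("wrist",s); W=model("wrist",json.load(open("w1.json")));f=json.load(open("fit.json"))
c=lambda uv:(np.array(uv)+.5)/5-.5+[290,185]
for uv,z in [((135,127),60),((770,268),60),((197,290),23),((328,230),22)]: print(uv,ray(M,c(uv),z).round(1))
L1=np.array([[-95,145,23],[95,145,23],[100,168,59],[172,168,59],[-130,191,60]]);U1=np.array([[408,236],[561,237],[579,224],[640,226],[381,193]])*.7
L2=np.array([[-130,191,60],[-95,145,23]]);U2=np.array([c((135,127)),c((197,290))])
far=c((770,268))
def res(p):
  a=placed(p,[[60,191,60],[0,191,60]]);q=ray(M,far,60);loc=R.from_euler("z",-p[2],degrees=True).apply(q-[p[0],p[1],0])
  return np.r_[(proj(W,placed(p,L1))-U1).ravel(),1.5*(proj(M,placed(p,L2))-U2).ravel(),1.5*(loc[1]-191)*.87]
r=least_squares(res,f["stand"],loss="soft_l1");print(r.x.round(2),res(r.x).round(1).tolist())
f["stand"]=r.x.tolist();json.dump(f,open("fit.json","w"))
q=ray(M,c((328,230)),22);print("tube rear stand",R.from_euler("z",-r.x[2],degrees=True).apply(q-[r.x[0],r.x[1],0]).round(1))
print("post at stand x -175,-150,0,5:",placed(r.x,[[-175,168,0],[-150,168,0],[0,168,0],[5,168,0]]).round(1).tolist())
sk=f["stick"];e=R.from_euler("xyz",s["orientation"],degrees=True).as_matrix();d=np.array([sk[0],sk[1],160])-s["eef_pos"];print("tool delta to stick at z160",(e.T@d).round(1))
```

```text
(135, 127) [527.1 204.3  60. ]
(770, 268) [685.  199.2  60. ]
(197, 290) [559.3 155.6  23. ]
(328, 230) [589.8 178.2  22. ]
[648.21   7.17  -2.57] [-0.1, -3.0, 0.0, 1.2, -0.1, -1.2, 0.8, -0.6, -1.0, -0.4, -0.4, 0.5, 0.7, -0.7, 3.3]
tube rear stand [-66.1 168.3  22. ]
post at stand x -175,-150,0,5: [[480.9, 182.9, 0.0], [505.9, 181.7, 0.0], [655.8, 175.0, 0.0], [660.7, 174.8, 0.0]]
tool delta to stick at z160 [100.5  15.5 103.2]
```

```bash
python3 -m jog '[{"tx":0.1005,"ty":0.0155,"tz":0.1,"wx":0,"wy":0,"wz":0,"fingers":100},{"tx":0.1005,"ty":0.0155,"tz":0.1,"wx":0,"wy":0,"wz":0,"fingers":100},{"tx":0.1005,"ty":0.0155,"tz":0.1,"wx":0,"wy":0,"wz":0,"fingers":100},{"tx":0.1005,"ty":0.0155,"tz":0.1,"wx":0,"wy":0,"wz":0,"fingers":100},{"tx":0.1005,"ty":0.0155,"tz":0.1,"wx":0,"wy":0,"wz":0,"fingers":100},{"tx":0.1005,"ty":0.0155,"tz":0.13,"wx":0,"wy":0,"wz":0,"fingers":100},{"tx":0.1005,"ty":0.0155,"tz":0.16,"wx":0,"wy":0,"wz":0,"fingers":100},{"tx":0.1005,"ty":0.0155,"tz":0.18,"wx":0,"wy":0,"wz":0,"fingers":100},{"tx":0.1005,"ty":0.0155,"tz":0.182,"wx":0,"wy":0,"wz":0,"fingers":100},{"tx":0.1005,"ty":0.0155,"tz":0.182,"wx":0,"wy":0,"wz":0,"fingers":100}]'
```

```text
time: 9.27
eef_pos: [475.9, 320.2, 82.6]
orientation: [-180.0, 0.1, 100.9]
force: [-0.6, -0.1, 0.0]
finger_gap: 87.1
```

```bash
python3 -m jog '[{"tx":0,"ty":0,"tz":0,"wx":0,"wy":0,"wz":0,"fingers":0},{"tx":0,"ty":0,"tz":0,"wx":0,"wy":0,"wz":0,"fingers":0},{"tx":0,"ty":0,"tz":0,"wx":0,"wy":0,"wz":0,"fingers":0},{"tx":0,"ty":0,"tz":0,"wx":0,"wy":0,"wz":0,"fingers":0},{"tx":0,"ty":0,"tz":0,"wx":0,"wy":0,"wz":0,"fingers":0},{"tx":0,"ty":0,"tz":0,"wx":0,"wy":0,"wz":0,"fingers":0},{"tx":0,"ty":0,"tz":0,"wx":0,"wy":0,"wz":0,"fingers":0},{"tx":0,"ty":0,"tz":0,"wx":0,"wy":0,"wz":0,"fingers":0},{"tx":0,"ty":0,"tz":0,"wx":0,"wy":0,"wz":0,"fingers":0},{"tx":0,"ty":0,"tz":0,"wx":0,"wy":0,"wz":0,"fingers":0}]' 30
```

```text
time: 10.1
eef_pos: [475.0, 322.2, 82.3]
orientation: [-180.0, 0.0, 101.1]
force: [0.4, -0.4, -0.1]
finger_gap: 28.6
```

```bash
python3 -m jog '[{"tx":0,"ty":0,"tz":0,"wx":0,"wy":0,"wz":0,"fingers":0},{"tx":0,"ty":0,"tz":0,"wx":0,"wy":0,"wz":0,"fingers":0},{"tx":0,"ty":0,"tz":0,"wx":0,"wy":0,"wz":0,"fingers":0},{"tx":0,"ty":0,"tz":0,"wx":0,"wy":0,"wz":0,"fingers":0}]' 30
```

```text
time: 10.43
eef_pos: [475.0, 322.2, 82.3]
orientation: [-180.0, 0.0, 101.1]
force: [-0.1, 0.8, -1.0]
finger_gap: 21.8
```

```bash
python3 -m jog '[{"tx":0,"ty":0,"tz":-0.03,"wx":0,"wy":0,"wz":0,"fingers":0},{"tx":0,"ty":0,"tz":-0.06,"wx":0,"wy":0,"wz":0,"fingers":0},{"tx":0,"ty":0,"tz":-0.085,"wx":0,"wy":0,"wz":0,"fingers":0},{"tx":-0.03,"ty":-0.004,"tz":-0.085,"wx":0,"wy":0,"wz":0.057,"fingers":0},{"tx":-0.06,"ty":-0.007,"tz":-0.085,"wx":0,"wy":0,"wz":0.114,"fingers":0},{"tx":-0.09,"ty":-0.011,"tz":-0.085,"wx":0,"wy":0,"wz":0.17,"fingers":0},{"tx":-0.12,"ty":-0.015,"tz":-0.085,"wx":0,"wy":0,"wz":0.227,"fingers":0},{"tx":-0.138,"ty":-0.017,"tz":-0.085,"wx":0,"wy":0,"wz":0.227,"fingers":0},{"tx":-0.138,"ty":-0.017,"tz":-0.085,"wx":0,"wy":0,"wz":0.227,"fingers":0},{"tx":-0.138,"ty":-0.017,"tz":-0.085,"wx":0,"wy":0,"wz":0.227,"fingers":0}]'
python3 - <<'E'
from h import *
import json
s=arm.sense();print(s["eef_pos"],s["orientation"],s["finger_gap"])
json.dump({k:np.array(s[k]).tolist() for k in("eef_pos","orientation")},open("w3.json","w"))
a=arm.snapshot("wrist");b=arm.snapshot("scene")[150:270,280:410];cv2.imwrite("pics/w3raw.png",a)
o=cv2.resize(a,(800,600),interpolation=2);o[360:600,:260]=cv2.resize(b,None,fx=2,fy=2,interpolation=2)
cv2.imwrite("pics/w3.png",o)
E
```

```text
time: 11.27
eef_pos: [484.9, 182.6, 167.4]
orientation: [-180.0, -0.0, 87.9]
force: [-0.3, 1.1, -0.4]
finger_gap: 22.0
[484.91440749 182.59332356 167.44790391] [-1.79994975e+02 -4.90570873e-02  8.79097376e+01] 22.029324191809977
```

View pics/w3.png

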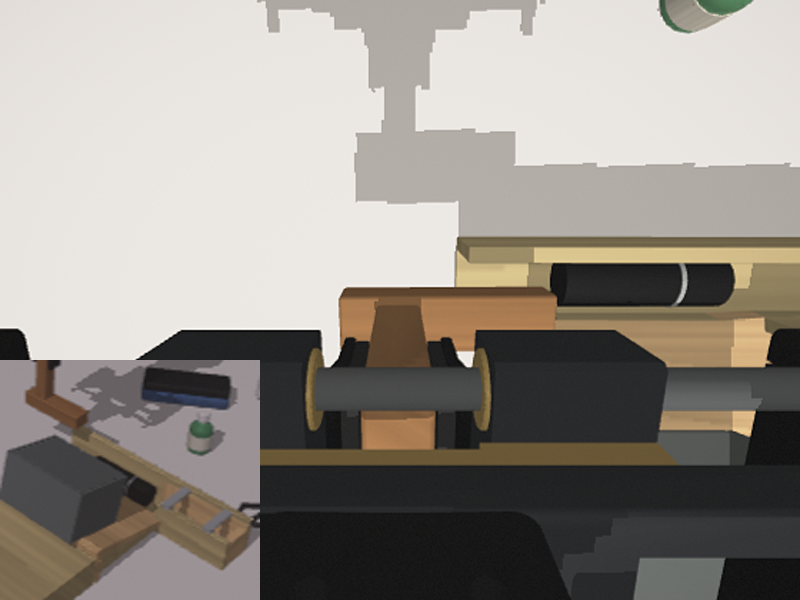

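Run:
```python
from h import *
import json
M=model("wrist",json.load(open("w3.json")))
for n,uv,z in [("wall L",(470,263),60),("wall R",(780,263),60),("lip ramp L",(560,318),23),("foot far top",(345,297),109),("foot near top",(500,350),109),("nose top",(556,297),109),("tube rear",(551,284),22),("tube front",(734,284),22),("tube far side",(640,263),22)]: print(n,ray(M,np.array(uv)*.7,z).round(1))
```

```text
wall L [527.9 203.7  60. ]
wall R [712.7 196.8  60. ]
lip ramp L [596.6 156.3  23. ]
foot far top [458.3 197.1 109. ]
foot near top [535.8 166.3 109. ]
nose top [563.1 193.2 109. ]
tube rear [589.5 180.7  22. ]
tube front [715.4 176.   22. ]
tube far side [649.5 193.   22. ]
```

The stick is parallel to the channel and within about 1 mm of its centre line, with the nose at x=563 and the tube's rear at about 590. I'll lower it in.

```bash
python3 -m jog '[{"tx":0,"ty":0,"tz":0.03,"wx":0,"wy":0,"wz":0,"fingers":0},{"tx":0,"ty":0,"tz":0.055,"wx":0,"wy":0,"wz":0,"fingers":0},{"tx":0,"ty":0,"tz":0.07,"wx":0,"wy":0,"wz":0,"fingers":0},{"tx":0,"ty":0,"tz":0.078,"wx":0,"wy":0,"wz":0,"fingers":0},{"tx":0,"ty":0,"tz":0.078,"wx":0,"wy":0,"wz":0,"fingers":0},{"tx":0,"ty":0,"tz":0.078,"wx":0,"wy":0,"wz":0,"fingers":0}]'
```

```text
time: 11.87
eef_pos: [485.1, 184.5, 89.7]
orientation: [180.0, -0.0, 88.1]
force: [-0.1, 0.3, -0.9]
finger_gap: 21.8
```

```bash
python3 -m jog '[{"tx":0,"ty":0.008,"tz":0,"wx":0,"wy":0,"wz":0,"fingers":0},{"tx":0,"ty":0.016,"tz":0,"wx":0,"wy":0,"wz":0,"fingers":0},{"tx":0,"ty":0.022,"tz":0,"wx":0,"wy":0,"wz":0,"fingers":0},{"tx":0,"ty":0.028,"tz":0,"wx":0,"wy":0,"wz":0,"fingers":0},{"tx":0,"ty":0.034,"tz":0,"wx":0,"wy":0,"wz":0,"fingers":0},{"tx":0,"ty":0.041,"tz":0,"wx":0,"wy":0,"wz":0,"fingers":0},{"tx":0,"ty":0.048,"tz":0,"wx":0,"wy":0,"wz":0,"fingers":0},{"tx":0,"ty":0.056,"tz":0,"wx":0,"wy":0,"wz":0,"fingers":0},{"tx":0,"ty":0.064,"tz":0,"wx":0,"wy":0,"wz":0,"fingers":0},{"tx":0,"ty":0.072,"tz":0,"wx":0,"wy":0,"wz":0,"fingers":0},{"tx":0,"ty":0.08,"tz":0,"wx":0,"wy":0,"wz":0,"fingers":0},{"tx":0,"ty":0.08,"tz":0,"wx":0,"wy":0,"wz":0,"fingers":0}]'
```

```text
time: 12.87
eef_pos: [566.8, 180.4, 89.5]
orientation: [179.9, 0.0, 88.0]
force: [-0.1, 0.5, -1.1]
finger_gap: 21.8
```

```bash
python3 -m jog '[{"tx":0,"ty":0.006,"tz":0,"wx":0,"wy":0,"wz":0,"fingers":0},{"tx":0,"ty":0.013,"tz":0,"wx":0,"wy":0,"wz":0,"fingers":0},{"tx":0,"ty":0.02,"tz":0,"wx":0,"wy":0,"wz":0,"fingers":0},{"tx":0,"ty":0.027,"tz":0,"wx":0,"wy":0,"wz":0,"fingers":0},{"tx":0,"ty":0.034,"tz":0,"wx":0,"wy":0,"wz":0,"fingers":0},{"tx":0,"ty":0.041,"tz":0,"wx":0,"wy":0,"wz":0,"fingers":0},{"tx":0,"ty":0.048,"tz":0,"wx":0,"wy":0,"wz":0,"fingers":0},{"tx":0,"ty":0.055,"tz":0,"wx":0,"wy":0,"wz":0,"fingers":0},{"tx":0,"ty":0.062,"tz":0,"wx":0,"wy":0,"wz":0,"fingers":0},{"tx":0,"ty":0.069,"tz":0,"wx":0,"wy":0,"wz":0,"fingers":0},{"tx":0,"ty":0.075,"tz":0,"wx":0,"wy":0,"wz":0,"fingers":0},{"tx":0,"ty":0.08,"tz":0,"wx":0,"wy":0,"wz":0,"fingers":0}]'; python3 -m jog '[{"tx":0,"ty":0.003,"tz":0,"wx":0,"wy":0,"wz":0,"fingers":0},{"tx":0,"ty":0.005,"tz":0,"wx":0,"wy":0,"wz":0,"fingers":0},{"tx":0,"ty":0.005,"tz":0,"wx":0,"wy":0,"wz":0,"fingers":0}]'
```

```text
time: 13.87
eef_pos: [645.5, 178.0, 89.3]
orientation: [180.0, 0.0, 88.0]
force: [-0.2, -0.6, -1.5]
finger_gap: 21.7
time: 14.12
eef_pos: [650.2, 177.9, 89.4]
orientation: [180.0, -0.0, 88.1]
force: [0.7, 0.0, -1.0]
finger_gap: 21.4
```

```bash
python3 -m jog '[{"tx":0,"ty":0.002,"tz":0,"wx":0,"wy":0,"wz":0,"fingers":0},{"tx":0,"ty":0.004,"tz":0,"wx":0,"wy":0,"wz":0,"fingers":0},{"tx":0,"ty":0.006,"tz":0,"wx":0,"wy":0,"wz":0,"fingers":0}]'; python3 -m jog '[{"tx":0,"ty":0.0015,"tz":0,"wx":0,"wy":0,"wz":0,"fingers":0},{"tx":0,"ty":0.003,"tz":0,"wx":0,"wy":0,"wz":0,"fingers":0}]'; python3 -m jog '[{"tx":0,"ty":0.0015,"tz":0,"wx":0,"wy":0,"wz":0,"fingers":0},{"tx":0,"ty":0.003,"tz":0,"wx":0,"wy":0,"wz":0,"fingers":0}]'
```

```text
time: 14.37
eef_pos: [655.7, 177.8, 89.4]
orientation: [-180.0, -0.0, 88.1]
force: [-0.9, -0.2, -0.7]
finger_gap: 21.6
time: 14.53
eef_pos: [658.8, 177.7, 89.4]
orientation: [180.0, -0.0, 88.1]
force: [-0.0, 0.0, -0.4]
finger_gap: 21.9
time: 14.7
eef_pos: [661.8, 177.5, 89.4]
orientation: [-180.0, -0.0, 88.1]
force: [-0.5, -0.3, -1.0]
finger_gap: 21.8
```

Still no contact force. I'll carry on in small steps.

```bash
python3 -m jog '[{"tx":0,"ty":0.0015,"tz":0,"wx":0,"wy":0,"wz":0,"fingers":0},{"tx":0,"ty":0.003,"tz":0,"wx":0,"wy":0,"wz":0,"fingers":0}]'; python3 -m jog '[{"tx":0,"ty":0.001,"tz":0,"wx":0,"wy":0,"wz":0,"fingers":0},{"tx":0,"ty":0.002,"tz":0,"wx":0,"wy":0,"wz":0,"fingers":0}]'
python3 - <<'E'
from h import *
import json
s=arm.sense();print(s["eef_pos"],s["force"])
json.dump({k:np.array(s[k]).tolist() for k in("eef_pos","orientation")},open("w4.json","w"))
a=arm.snapshot("wrist");b=arm.snapshot("scene")[190:270,300:420];c=arm.snapshot("top")[110:250,200:300];cv2.imwrite("pics/w4raw.png",a)
o=np.zeros((600,800,3),np.uint8);o[:,:560]=0;o[:300,:480]=cv2.resize(b,None,fx=4,fy=4,interpolation=2)[:300]
o[:560,480:800]=cv2.resize(c,None,fx=4,fy=4,interpolation=2)[:,40:360]
o[320:600,:480]=cv2.resize(a[30:310],(480,280),interpolation=3)
cv2.imwrite("pics/w4.png",o)
E
```

```text
time: 14.87
eef_pos: [662.3, 177.7, 89.0]
orientation: [-179.7, 0.0, 88.1]
force: [-9.0, -0.6, 2.1]
finger_gap: 21.6
time: 15.03
eef_pos: [662.7, 177.8, 88.5]
orientation: [-179.5, 0.0, 88.1]
force: [-11.1, 0.2, 4.4]
finger_gap: 21.5
[662.65669646 177.77537203  88.48599134] [-11.13656251   0.20036833   4.38113838]
```

View pics/w4.png

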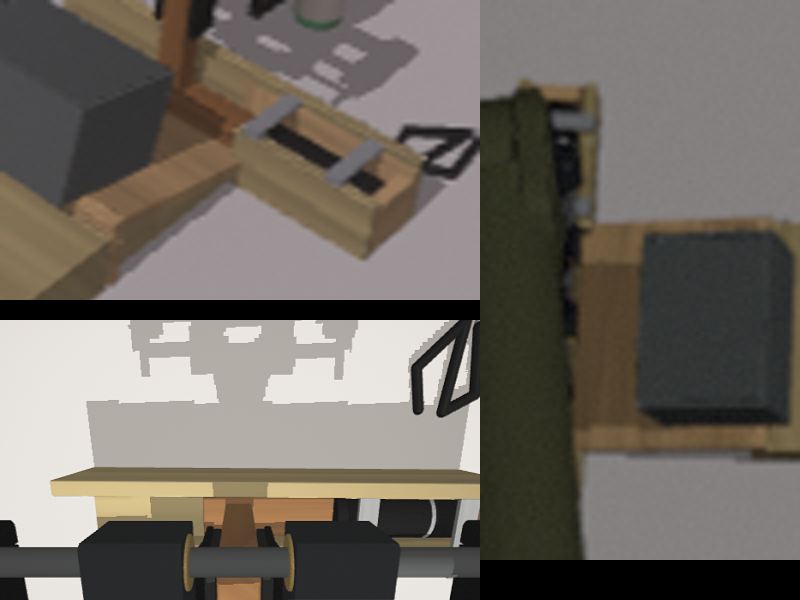

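The push stalled with the force rising to 11 N at x=662.7, close to the predicted 661, and the tube lies under both straps up to the end stop. I'll unload, set the foot down and release.

```bash
python3 -m jog '[{"tx":0,"ty":-0.002,"tz":0,"wx":0,"wy":0,"wz":0,"fingers":0},{"tx":0,"ty":-0.004,"tz":0.0005,"wx":0,"wy":0,"wz":0,"fingers":0},{"tx":0,"ty":-0.004,"tz":0.001,"wx":0,"wy":0,"wz":0,"fingers":0},{"tx":0,"ty":-0.004,"tz":0.0015,"wx":0,"wy":0,"wz":0,"fingers":0}]';python3 -m jog '[{"tx":0,"ty":0,"tz":0,"wx":0,"wy":0,"wz":0,"fingers":30},{"tx":0,"ty":0,"tz":0,"wx":0,"wy":0,"wz":0,"fingers":30},{"tx":0,"ty":0,"tz":0,"wx":0,"wy":0,"wz":0,"fingers":50},{"tx":0,"ty":0,"tz":0,"wx":0,"wy":0,"wz":0,"fingers":70},{"tx":0,"ty":0,"tz":0,"wx":0,"wy":0,"wz":0,"fingers":80},{"tx":0,"ty":0,"tz":0,"wx":0,"wy":0,"wz":0,"fingers":80},{"tx":0,"ty":0,"tz":0,"wx":0,"wy":0,"wz":0,"fingers":80},{"tx":0,"ty":0,"tz":0,"wx":0,"wy":0,"wz":0,"fingers":80}]'
```

```text
time: 15.52
eef_pos: [662.0, 177.6, 87.9]
orientation: [-179.9, -0.0, 88.1]
force: [-5.0, 0.3, 0.3]
finger_gap: 21.8
time: 16.18
eef_pos: [662.9, 177.5, 88.0]
orientation: [180.0, -0.0, 88.1]
force: [0.4, -0.1, 0.2]
finger_gap: 58.3
```

Released. Now I'll rise and pull back toward the robot for a clear view.

```bash
python3 -m jog '[{"tx":0,"ty":0,"tz":-0.02,"wx":0,"wy":0,"wz":0,"fingers":80},{"tx":0,"ty":0,"tz":-0.05,"wx":0,"wy":0,"wz":0,"fingers":80},{"tx":0,"ty":0,"tz":-0.09,"wx":0,"wy":0,"wz":0,"fingers":80},{"tx":0,"ty":0,"tz":-0.13,"wx":0,"wy":0,"wz":0,"fingers":80},{"tx":0,"ty":0,"tz":-0.17,"wx":0,"wy":0,"wz":0,"fingers":80},{"tx":0,"ty":-0.04,"tz":-0.19,"wx":0,"wy":0,"wz":0,"fingers":80},{"tx":-0.03,"ty":-0.08,"tz":-0.19,"wx":0,"wy":0,"wz":0,"fingers":80},{"tx":-0.06,"ty":-0.1,"tz":-0.19,"wx":0,"wy":0,"wz":0,"fingers":80},{"tx":-0.08,"ty":-0.1,"tz":-0.19,"wx":0,"wy":0,"wz":0,"fingers":80},{"tx":-0.08,"ty":-0.1,"tz":-0.19,"wx":0,"wy":0,"wz":0,"fingers":80}]'
python3 - <<'E'
from h import *
a=arm.snapshot("wrist");b=arm.snapshot("scene")[190:270,290:410]
o=cv2.resize(a,(800,600),interpolation=2);o[300:600,:450]=cv2.resize(b,(450,300),interpolation=2)
cv2.imwrite("pics/w5.png",o)
E
```

```text
time: 17.02
eef_pos: [559.1, 94.3, 279.3]
orientation: [179.9, 0.0, 87.6]
force: [0.8, -1.4, 0.0]
finger_gap: 69.2
```

View pics/w5.png

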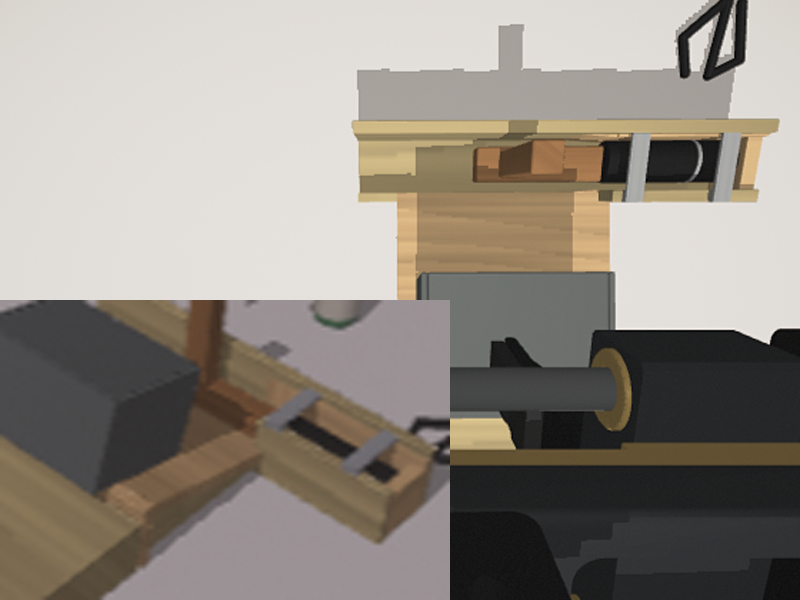

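```bash
python3 -c "
from cell import arm
print(arm.sense()['force']); print(arm.job_done())"
```

```text
[-0.08356672  0.33195017  0.82792103]
the job is handed in; nothing more can be done
None
```

The job is handed in at about 17 s of the 64 s limit, and my last checks show everything done as asked.

- **Bin:** I slid it with both fingers until it sat square against the stop. The push stalled within 0.1 mm of where I expected. I then pushed it over the stop in an arc, and the last picture shows it lying on its side on the ramp, empty.
- **Tube:** it rolled out into the channel. I pushed it with the nose of the stick until the push stalled against the end stop at about 11 N. The last picture shows it under both straps, up to the end stop.
- **Stick:** I released it standing in the channel behind the tube, and the arm is clear of everything.
- **Small disagreement:** the stall came about 2.5 mm beyond the computed home position. That is within my error in locating the stand, and it is past home rather than short of it.
- **Other things on the table:** the drops bottle looked undisturbed wherever it was in view. I did not take a last picture of the mug, torch, hard case and trial frame, but the arm's path stayed well away from them.
- **Pictures:** I viewed 13, three over the budget of 10.

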